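# Change over the plate racks in the drying station

### The job

Change over the drying station: pull its carriage all the way out to the stop by the green handle, lift off the dry rack (blue grip) and stand it in the white tray, and hang every rinsed rack (green grip) from the bench on a hook pair of its own, its bar resting fully down in both hooks. Once all of them hang and are let go, push the carriage gently home to its stop under the dust hood. Do not slam the carriage or tip a rack over, and leave the beakers and bottles where they are.

Things in the scene. Friction and masses are not known exactly. Their poses are not given: they have to be found in the camera images.
- pull_handle (a point): Middle of the carriage's pull handle: a level green sleeve 16 mm thick and 62 mm long, square to the slide, 135 mm above the bench on a steel bail 94 mm wide; 70 mm free below. x points along the slide towards home (into the hood), y along the sleeve (left, looking into the hood), z up; the hook points have the same axes. A rack in hook pair 1 hangs 115 mm behind it.
- carriage (a joint): Slide of the hanger carriage, m: 0 = home against the inner stop, all hooks under the hood (so at the start); 0.225 = fully out against the outer stop, all hooks clear of the hood. No spring: stays where it is left. Friction 2 N, damping 6 N s/m, carriage 0.9 kg.
- station: Drying station, fixed: steel drip tray, x from -0.247 to 0.238 and 236 mm wide in this frame (origin on the bench, x into the hood, z up); from x = 0.010 to 0.236 a clear dust hood, 250 mm wide, 238 mm high, open only in front. A tall refractometer stands beside it at world x > 0.69, y -0.09 to -0.23: carry racks clear of it. Pull handle: x = -0.076 when home, -0.301 when out. Hook pairs 1, 2, 3: x = 0.039, 0.101, 0.163 when home.
- tray_floor (a point): Centre of the floor (3 mm above the bench) of a shallow white transfer tray, fixed: inside 80 mm (x) by 138 mm (y), rim 9 mm above the bench. A rack stands in it with its bar along the tray's y axis.
- hooks1 (a point): Hook pair 1 (front): point midway between its two upturned J hooks at the bar centre of a seated rack, 130 mm above the bench; moves with the carriage. Hooks at y = +60 and -60 mm, open upward: mouth 29 mm wide 18 mm higher up (green-beaded tip in front, stem behind), 11 mm at the seat. Pairs 62 mm apart; side rails at y = +-106 mm, tops at 154 mm.
- hooks2 (a point): Hook pair 2 (middle): point midway between its two upturned J hooks at the bar centre of a seated rack, 130 mm above the bench; moves with the carriage. Hooks at y = +60 and -60 mm, open upward: mouth 29 mm wide 18 mm higher up (green-beaded tip in front, stem behind), 11 mm at the seat. Pairs 62 mm apart; side rails at y = +-106 mm, tops at 154 mm.
- hooks3 (a point): Hook pair 3 (rear): point midway between its two upturned J hooks at the bar centre of a seated rack, 130 mm above the bench; moves with the carriage. Hooks at y = +60 and -60 mm, open upward: mouth 29 mm wide 18 mm higher up (green-beaded tip in front, stem behind), 11 mm at the seat. Pairs 62 mm apart; side rails at y = +-106 mm, tops at 154 mm.
- rack_a: Rinsed rack, GREEN grip, three glass plates, maybe absent: 0.32 kg, stands on a 52 x 86 mm foot on the bench; origin centre of underside, z up. Steel hanging bar 8 mm thick along y at z = 0.095, 160 mm long plus black end balls 12 mm thick (174 mm in all); body below it 86 mm wide. Block grip 14 mm (x) by 28 mm (y) over the bar's middle, z = 0.106 to 0.146. Same either way round.
- rack_a_bar (a point): Middle of that rack's hanging bar, 95 mm above its underside; y along the bar, z up.
- rack_b: Rinsed rack, GREEN grip, three glass plates, maybe absent: 0.32 kg, stands on a 52 x 86 mm foot on the bench; origin centre of underside, z up. Steel hanging bar 8 mm thick along y at z = 0.095, 160 mm long plus black end balls 12 mm thick (174 mm in all); body below it 86 mm wide. Block grip 14 mm (x) by 28 mm (y) over the bar's middle, z = 0.106 to 0.146. Same either way round.
- rack_b_bar (a point): Middle of that rack's hanging bar, 95 mm above its underside; y along the bar, z up.
- rack_c: Rinsed rack, GREEN grip, three glass plates, maybe absent: 0.32 kg, stands on a 52 x 86 mm foot on the bench; origin centre of underside, z up. Steel hanging bar 8 mm thick along y at z = 0.095, 160 mm long plus black end balls 12 mm thick (174 mm in all); body below it 86 mm wide. Block grip 14 mm (x) by 28 mm (y) over the bar's middle, z = 0.106 to 0.146. Same either way round.
- rack_c_bar (a point): Middle of that rack's hanging bar, 95 mm above its underside; y along the bar, z up.
- dry_1: Dry rack, BLUE grip, hanging in hook pair 1 at the start; maybe absent. Else like the others: 0.32 kg, 52 x 86 mm foot, origin centre of underside, z up. Steel hanging bar 8 mm thick along y at z = 0.095, 160 mm long plus black end balls 12 mm thick (174 mm in all); body below it 86 mm wide. Block grip 14 mm (x) by 28 mm (y) over the bar's middle, z = 0.106 to 0.146. Same either way round.
- dry_1_bar (a point): Middle of that rack's hanging bar, 95 mm above its underside; y along the bar, z up.
- dry_2: Dry rack, BLUE grip, hanging in hook pair 2 at the start; maybe absent. Else like the others: 0.32 kg, 52 x 86 mm foot, origin centre of underside, z up. Steel hanging bar 8 mm thick along y at z = 0.095, 160 mm long plus black end balls 12 mm thick (174 mm in all); body below it 86 mm wide. Block grip 14 mm (x) by 28 mm (y) over the bar's middle, z = 0.106 to 0.146. Same either way round.
- dry_2_bar (a point): Middle of that rack's hanging bar, 95 mm above its underside; y along the bar, z up.
- dry_3: Dry rack, BLUE grip, hanging in hook pair 3 at the start; maybe absent. Else like the others: 0.32 kg, 52 x 86 mm foot, origin centre of underside, z up. Steel hanging bar 8 mm thick along y at z = 0.095, 160 mm long plus black end balls 12 mm thick (174 mm in all); body below it 86 mm wide. Block grip 14 mm (x) by 28 mm (y) over the bar's middle, z = 0.106 to 0.146. Same either way round.
- dry_3_bar (a point): Middle of that rack's hanging bar, 95 mm above its underside; y along the bar, z up.
- beaker_yellow: Glass beaker of yellow contents, 65 x 75 x 89 mm, loose; a bystander. Origin at the centre of its underside.

How it is judged:
By the outcome, as a careful person would: the job done as asked, in the order asked, and still so for the second after the job is handed in, with the robot touching nothing.
Of dry_1, dry_2, dry_3 only 1 to 1 are there at a start; the rules pass over those that are not, and their reading is None.
Of rack_a, rack_b, rack_c only 2 to 3 are there at a start; the rules pass over those that are not, and their reading is None.
At some moment in a run one of rack_a, rack_b, rack_c may be knocked a few centimetres aside while the robot is not near it.
It also fails if it takes over 210 s, if anything falls off the work surface, if the arm or the gripper's body presses on something with over 40 N, if the wrist force passes 120 N, or if a joint passes its speed limit or range.

### The arm

A 6-joint arm with a two-finger parallel gripper is mounted at the origin on the work surface; the furniture and walls round the work are solid. World frame = base frame: x ahead of the robot, y to its left, z up, the work surface at z = 0. Lengths are in m, angles in degrees, forces in N, time in s.
With the tool pointing down it reaches from about 0.3 to 0.875 m from the base axis. Payload 4.2 kg.
Tool frame: the origin (TCP) lies at the very end of the fingers, on their centre line; the grasp point (between the pads) lies 19 mm behind it; x points along the fingers, z is the direction in which the jaws open and shut, and the axes are right-handed (so a half turn about x gives the same grasp; the last joint's range is limited). The gripper opens to 85 mm and grips with 20 to 120 N. Pads are 22 mm wide; open, the fingers measure 114 mm over their backs; the gripper's body (76 mm by 85 mm) begins 54 mm behind the grasp point. The pads swing forward as they close: fully open they stand 13 mm farther back than shut.
Start: joints at [-67.437, 18.312, 89.639, -0, 72.044, -1.146], TCP at [0.231, -0.526, 0.231] pointing down, gripper open.
Joint ranges: [-177.97, 177.97], [-48.28, 115.42], [12.27, 149.76], [-77.06, 257.06], [2.81, 150.46], [-146.56, 146.56]. Speed limits (degrees/s): [147.25, 147.25, 180, 180, 180, 180].

### API

Orientations are given as a 3x3 rotation matrix whose columns are the frame's x, y, z axes.
In Python, from rig import robot, optics gives the robot as it stands. The module is installed in compiled form; this text tells all that it offers.
- The arm moves only by the shell command python3 -m pendant 'ROWS'. ROWS is JSON, a list that holds one entry, the list of rows, each a list of 5 numbers: the finger opening in cm, from 0 to 8.54, then the shift along the tool's x, y, z in cm, then the turn about the tool's x in degrees. A call has 1 to 12 rows; each row is the pose to reach, as a shift and turn from the pose commanded when the call began, along the tool's axes at that moment; what a row does not reach only later rows make up. A row lasts 1/10 s, in which the tool goes at most 50 mm and 8.59 degrees, less where a joint would pass 70% of its speed; a pose out of reach is approached as far as the arm can. A call with a gripper value outside its range is refused whole. The fingers move at their own pace and stop on an object; the grip force is fixed at half the most. Time passes only in rows, so rows that repeat a pose let the fingers close. It gives the time, the measured TCP pose, the force and the opening at its end, in the units of the state.
- robot.get_obs(): the state, without advancing time (a new reading comes with each control period).
- optics.snapshot(name): name is "scene" or "top"; returns the picture (400x640x3 uint8, blue, green, red); there is no depth.
- optics.calibration(name): a dict with "fx", "fy", "cx", "cy" (pixels), "world_from_camera" (4x4, takes a point from camera to world coordinates). Camera axes: x right, y down, z forward; pixel columns grow to the right and rows downward; lengths in m; the calibration is good to about 2 mm. A picture is of the moment at which its call begins. calibration takes no time and is no camera call.
- robot.job_done(): hands the job in, once; it reports no verdict.
The state is a dict: "time_s": time; "joints": joint angles; "qd": joint speeds; "effort": joint torques, N m; "tcp_pos": TCP position; "eef_rot": TCP orientation; "ft_force": force on the tool from outside, world axes, zero at the start; "torque": the same for the moment, N m; "finger_gap": finger opening in m.
Only numpy, scipy, OpenCV 4.12 (cv2) and the standard library are available. Lean on these libraries where they do the work, as an engineer would, in place of code of your own. Each camera call takes 0.05 s, during which the arm holds its last target. There are 200 camera calls.

## Working session

There is one attempt and no reset: what is moved stays moved. The work goes in short steps, Python scripts to look and compute and a shell command to move; the robot and the scene stay as the last step left them, time stands still between calls to the robot, and variables do not carry over. Pictures are saved under pics/ and viewed, about 12 in all and at most 16, crops included, and the job is handed in when it is done.

```bash
mkdir -p pics
cat > h.py <<'E'
import numpy as np, cv2
from rig import robot, optics
def snap(n,f,crop=None,s=1):
    im=optics.snapshot(n); cv2.imwrite('pics/raw_'+f+'.png',im)
    if crop: x0,y0,x1,y1=crop; im=im[y0:y1,x0:x1]
    if s!=1: im=cv2.resize(im,None,fx=s,fy=s,interpolation=cv2.INTER_CUBIC)
    cv2.imwrite('pics/'+f+'.png',im)
def p2w(n,u,v,z):
    c=optics.calibration(n);T=np.array(c['world_from_camera'])
    d=T[:3,:3]@np.array([(u-c['cx'])/c['fx'],(v-c['cy'])/c['fy'],1]);o=T[:3,3]
    return o+d*(z-o[2])/d[2]
def w2p(n,p):
    c=optics.calibration(n);T=np.array(c['world_from_camera'])
    q=T[:3,:3].T@(np.array(p)-T[:3,3]);return np.array([c['fx']*q[0]/q[2]+c['cx'],c['fy']*q[1]/q[2]+c['cy']])
E
python3 - <<'E'
from h import *
np.set_printoptions(precision=3,suppress=True)
snap('scene','s0',None,1.25);snap('top','t0',None,1.25)
for n in('scene','top'): print(optics.calibration(n))
o=robot.get_obs();print(o['time_s'],o['tcp_pos'],o['eef_rot'],o['finger_gap'])
E
```

```text
{'fx': 492.5590188100509, 'fy': 492.5590188100509, 'cx': 320.4511787568611, 'cy': 193.43575022919782, 'world_from_camera': array([[ 0.455, -0.604,  0.654, -0.599],
       [-0.891, -0.306,  0.336, -0.757],
       [-0.003, -0.736, -0.677,  1.215],
       [ 0.   ,  0.   ,  0.   ,  1.   ]])}
{'fx': 448.8264581261283, 'fy': 448.8264581261283, 'cx': 319.6631078751692, 'cy': 201.93744768175208, 'world_from_camera': array([[ 0.016, -0.996,  0.088,  0.376],
       [-1.   , -0.017, -0.004, -0.183],
       [ 0.006, -0.088, -0.996,  1.562],
       [ 0.   ,  0.   ,  0.   ,  1.   ]])}
0.1 [ 0.231 -0.526  0.231] [[-0.001  0.916  0.402]
 [ 0.001  0.402 -0.916]
 [-1.     0.    -0.002]] 0.08528074291893378
```

View pics/s0.png

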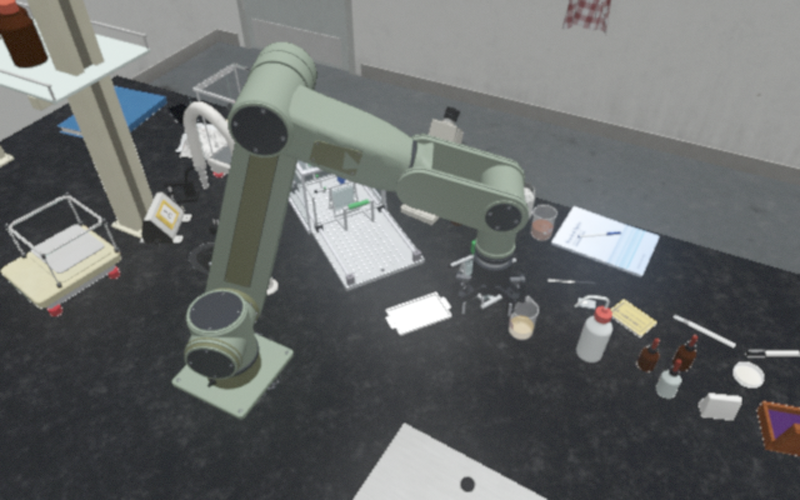

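View pics/t0.png

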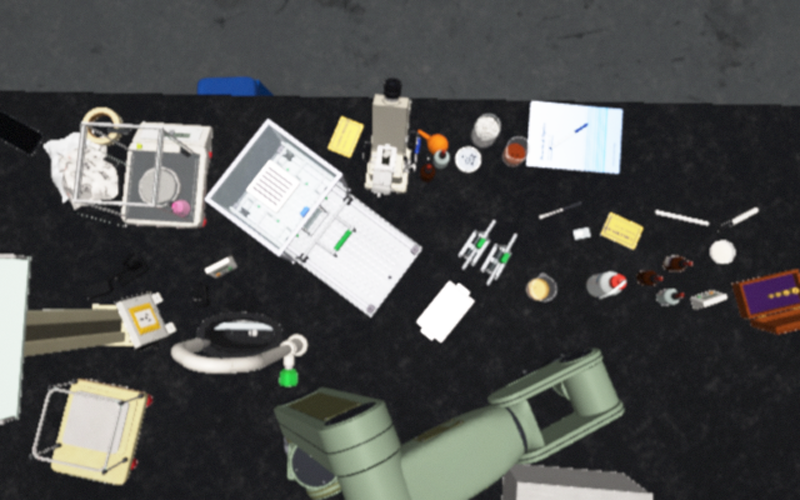

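Run:
```python
import cv2
im=cv2.imread('pics/raw_t0.png')
a=cv2.resize(im[85:260,160:350],None,fx=4.2,fy=4.2/1.3*1.0 if 0 else 4.2,interpolation=cv2.INTER_CUBIC)[:600]
b=cv2.resize(im[165:285,325:455],None,fx=5,fy=5,interpolation=cv2.INTER_CUBIC)
a=cv2.resize(im[90:260,160:350],None,fx=3.5,fy=3.5,interpolation=cv2.INTER_CUBIC)
cv2.imwrite('pics/a0.png',a);cv2.imwrite('pics/b0.png',b)
```

```text
(no output)
```

View pics/a0.png

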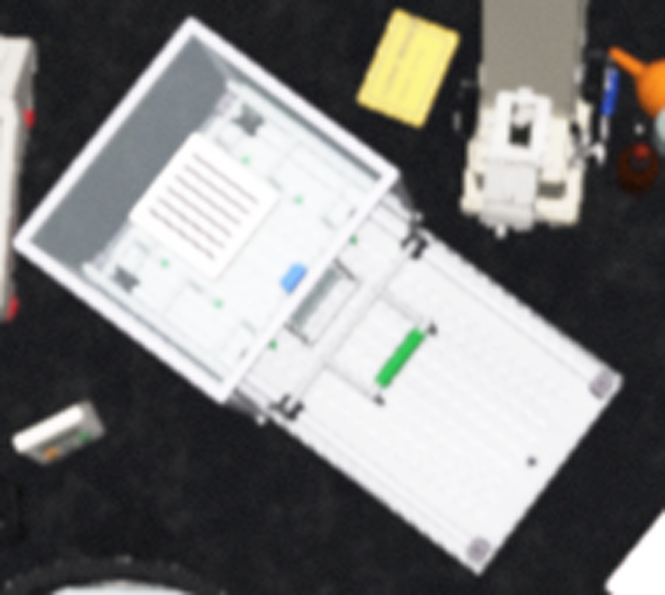

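View pics/b0.png

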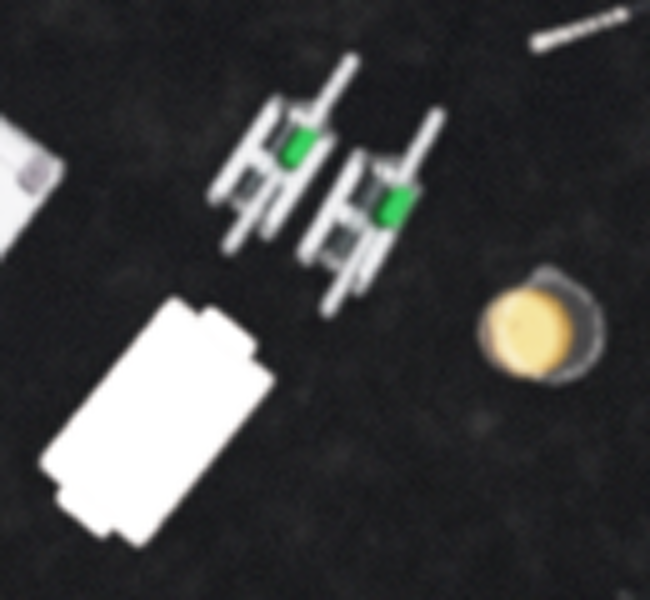

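Run:
```python
from h import *
np.set_printoptions(precision=4,suppress=True)
A=lambda u,v,z:p2w('top',160+u/3.5,90+v/3.5,z)[:2]
B=lambda u,v,z:p2w('top',325+u/5,165+v/5,z)[:2]
ang=lambda d:np.degrees(np.arctan2(d[1],d[0]))
print('handle',A(403,358,.141),ang(A(384,381,.141)-A(422,335,.141)))
hf=[A(398,175,.238),A(225,400,.238)];hb=[A(192,20,.238),A(17,243,.238)]
print('hood y dir',ang(hf[1]-hf[0]),ang(hb[1]-hb[0]),'x dir',ang(hb[0]-hf[0]),ang(hb[1]-hf[1]),np.linalg.norm(hf[1]-hf[0]),np.linalg.norm(hb[0]-hf[0]), 'front mid',(hf[0]+hf[1])/2,'back',(hb[0]+hb[1])/2)
t=[A(620,380,.01),A(480,573,.01)];print('tray front',(t[0]+t[1])/2,ang(t[1]-t[0]),np.linalg.norm(t[1]-t[0]))
for k,(a,b) in {3:((245,158),(165,263)),2:((298,200),(218,303)),1:((352,240),(272,343))}.items():
    p,q=A(*a,.148),A(*b,.148);print('beads',k,(p+q)/2,ang(q-p),np.linalg.norm(p-q))
print('blue',A(293,277,.181))
for g,e,f in (((300,147),(350,60),(232,250)),((397,207),(437,113),(327,313))):
    p,q=B(*e,.099),B(*f,.099);print('rack grip',B(*g,.146),'bar mid',(p+q)/2,ang(q-p),np.linalg.norm(p-q))
c=[B(*x,.009) for x in((175,298),(273,380),(140,545),(42,463))]
print('wtray',sum(c)/4,ang(c[3]-c[0]),ang(c[2]-c[1]),[np.linalg.norm(c[i]-c[i-1]) for i in range(4)])
print('beaker',B(530,330,.05))
```

```text
handle [ 0.53   -0.0464] 141.85405703560863
hood y dir 144.1821792520318 144.31300008755755 x dir 53.741936427770774 54.154496641831535 0.24129921341626845 0.22456674273052463 front mid [0.5792 0.0231] back [0.7112 0.2045]
tray front [ 0.4295 -0.1821] 144.96594189274214 0.2352326343302441
beads 3 [0.6616 0.1367] 144.79532486454033 0.12032639658520461
beads 2 [0.6246 0.0871] 144.0733785967342 0.11860138065472582
beads 1 [0.5887 0.037 ] 143.89158685441436 0.11836065168407181
blue [0.5964 0.0492]
rack grip [ 0.5286 -0.3956] bar mid [ 0.5285 -0.3969] 148.6867557832103 0.14812296972140124
rack grip [ 0.4914 -0.4572] bar mid [ 0.4914 -0.4566] 151.46141236206333 0.15080158335344684
wtray [ 0.3518 -0.3187] 141.75455040791275 141.5228837598888 [np.float64(0.14624937318279152), np.float64(0.08783474257743934), np.float64(0.14581341598807324), np.float64(0.08723943105176814)]
beaker [ 0.4175 -0.5655]
```

```bash
cat >> h.py <<'E'
def go(p,head,o=None):
    o=o or robot.get_obs();R=np.array(o['eef_rot']);t=np.array(o['tcp_pos'])
    s=R.T@(np.array(p)-t)*100
    h=np.degrees(np.arctan2(R[1,2],R[0,2]));turn=(h-head+180)%360-180
    print('t',round(o['time_s'],2),'tcp',t.round(4),'head',round(h,2),'gap',round(o['finger_gap'],4),'F',np.round(o['ft_force'],1),'-> shift cm',s.round(2),'turn',round(turn,2))
E
python3 -c "
from h import *
go([.5295,-.046,.231],54)"
```

```text
t 0.1 tcp [ 0.231  -0.5261  0.2306] head -66.29 gap 0.0853 F [0.3 0.3 0.6] -> shift cm [ 1.000e-02  4.663e+01 -3.196e+01] turn -120.29
```

```bash
python3 -m pendant '[[[8,-3,12,-8,-30],[8,-3,12,-8,-30],[8,-3,12,-8,-30],[8,-3,12,-8,-30],[8,-3,30,-20,-70],[8,-3,30,-20,-70],[8,-3,30,-20,-70],[8,-3,30,-20,-70],[8,-3,30,-20,-70],[8,-3,46.6,-32,-100],[8,-3,46.6,-32,-100],[8,-3,46.6,-32,-100]]]'; python3 -c "
from h import *
go([.5295,-.046,.231],54)"
```

```text
time_s: 1.3
tcp_pos: [0.5019, -0.0917, 0.2611]
eef_rot: [[-0.0, -0.497, 0.868], [-0.0, 0.868, 0.497], [-1.0, 0.0, -0.0]]
ft_force: [0.9, -0.2, 0.8]
finger_gap: 0.0801
t 1.3 tcp [ 0.5019 -0.0917  0.2611] head 29.82 gap 0.0801 F [ 0.9 -0.2  0.8] -> shift cm [3.   2.59 4.67] turn -24.18
```

```bash
python3 -m pendant '[[[6,1,2.6,4.7,-24],[6,1,2.6,4.7,-24],[6,1,2.6,4.7,-24],[6,1,2.6,4.7,-24],[6,1,2.6,4.7,-24]]]'; python3 -c "
from h import *
go([.5295,-.046,.116],54)
snap('top','t1',(140,70,440,290),2.6)
"
```

```text
time_s: 1.8
tcp_pos: [0.5293, -0.0477, 0.2511]
eef_rot: [[-0.001, -0.802, 0.597], [-0.0, 0.597, 0.802], [-1.0, 0.0, -0.0]]
ft_force: [-0.1, 0.2, 0.4]
finger_gap: 0.0597
t 1.8 tcp [ 0.5293 -0.0477  0.2511] head 53.34 gap 0.0597 F [-0.1  0.2  0.4] -> shift cm [13.51  0.08  0.15] turn -0.66
```

View pics/t1.png

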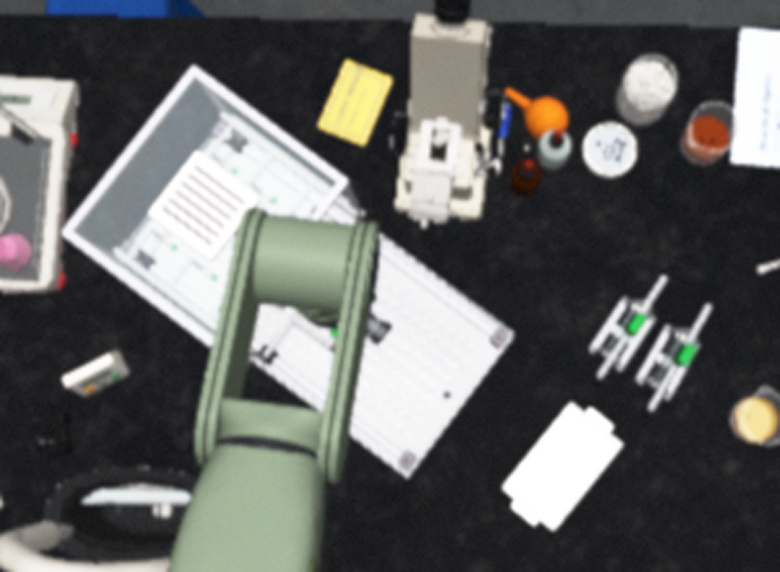

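```bash
python3 -c "
from h import *
for z in (.231,.3,.35,.4,.45,.5): print(z, w2p('scene',[.231,-.526,z])*1.25)
snap('scene','s1',(200,60,480,260),2.8)
"
```

```text
0.231 [484.04692943 314.5624513 ]
0.3 [487.10375133 292.10162471]
0.35 [489.46680511 274.73844716]
0.4 [491.9663359  256.37246784]
0.45 [494.61451853 236.91422895]
0.5 [497.42502029 216.26330618]
```

View pics/s1.png

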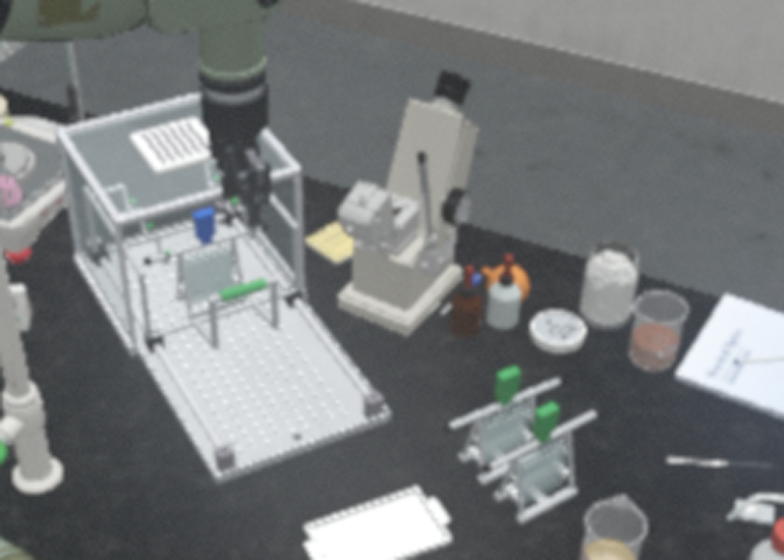

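```bash
python3 -c "
from h import *
P=lambda u,v,z:p2w('scene',200+u/2.8,60+v/2.8,z)
print('handle',P(243,291,.137),'g1',P(508,372,.14),'g2',P(546,408,.14))"
python3 -m pendant '[[[6,4,0.1,0.1,-0.7],[6,8,0.1,0.1,-0.7],[6,11,0.1,0.1,-0.7],[6,12,0.1,0.1,-0.7],[6,13,0.1,0.1,-0.7],[6,13.5,0.1,0.1,-0.7],[6,13.5,0.1,0.1,-0.7],[6,13.5,0.1,0.1,-0.7]]]'
```

```text
handle [ 0.52446221 -0.04920948  0.137     ] g1 [ 0.53145613 -0.39717431  0.14      ] g2 [ 0.49515279 -0.45738447  0.14      ]
time_s: 2.7
tcp_pos: [0.5302, -0.0463, 0.1174]
eef_rot: [[0.002, -0.811, 0.585], [-0.0, 0.585, 0.811], [-1.0, -0.002, 0.001]]
ft_force: [0.2, -0.3, -0.8]
finger_gap: 0.0601
```

```bash
python3 -m pendant '[[[4,0,0,0,0],[3,0,0,0,0],[2.4,0,0,0,0],[2,0,0,0,0],[1.8,0,0,0,0],[1.5,0,0,0,0],[1,0,0,0,0],[1,0,0,0,0],[1,0,0,0,0]]]'
```

```text
time_s: 3.6
tcp_pos: [0.5298, -0.0462, 0.1169]
eef_rot: [[0.001, -0.811, 0.585], [-0.0, 0.585, 0.811], [-1.0, -0.001, 0.001]]
ft_force: [0.4, 2.4, 5.9]
finger_gap: 0.014
```

```bash
python3 -m pendant '[[[1,0,0,-0.4,0],[1,0,0,-1.2,0],[1,0,0,-2.2,0],[1,0,0,-3.2,0],[1,0,0,-4.2,0],[1,0,0,-5.2,0],[1,0,0,-6.2,0],[1,0,0,-7.2,0],[1,0,0,-8.2,0],[1,0,0,-9.2,0],[1,0,0,-10,0],[1,0,0,-10.3,0]]]'; python3 -m pendant '[[[1,0,0,-0.6,0],[1,0,0,-1.6,0],[1,0,0,-2.6,0],[1,0,0,-3.6,0],[1,0,0,-4.6,0],[1,0,0,-5.6,0],[1,0,0,-6.6,0],[1,0,0,-7.6,0],[1,0,0,-8.6,0],[1,0,0,-9.4,0],[1,0,0,-10,0],[1,0,0,-10.3,0]]]'
```

```text
time_s: 4.8
tcp_pos: [0.4689, -0.1303, 0.1169]
eef_rot: [[0.001, -0.811, 0.586], [-0.0, 0.586, 0.811], [-1.0, -0.001, 0.0]]
ft_force: [0.0, 2.4, 6.1]
finger_gap: 0.0139
time_s: 6.0
tcp_pos: [0.4085, -0.2137, 0.1169]
eef_rot: [[0.0, -0.811, 0.585], [-0.0, 0.585, 0.811], [-1.0, -0.0, -0.0]]
ft_force: [0.5, 2.6, 7.4]
finger_gap: 0.014
```

```bash
python3 -m pendant '[[[1,0,0,-0.2,0],[1,0,0,-0.4,0],[1,0,0,-0.6,0],[1,0,0,-0.8,0],[1,0,0,-1.0,0],[1,0,0,-1.2,0],[1,0,0,-1.4,0],[1,0,0,-1.5,0],[1,0,0,-1.5,0]]]';  python3 -c "
from h import *
o=np.array([.5302,-.0463]);o2=robot.get_obs()
print(np.linalg.norm(np.array(o2['tcp_pos'])[:2]-[.5298,-.0462]));go([.397,-.228,.116],54)"
```

```text
time_s: 6.9
tcp_pos: [0.4003, -0.225, 0.1169]
eef_rot: [[0.001, -0.81, 0.586], [0.001, 0.586, 0.81], [-1.0, -0.0, 0.001]]
ft_force: [1.2, 4.1, 7.5]
finger_gap: 0.0142
0.22074419851016305
t 6.9 tcp [ 0.4003 -0.225   0.1169] head 54.14 gap 0.0142 F [1.2 4.1 7.5] -> shift cm [ 0.09  0.09 -0.44] turn 0.14
```

```bash
python3 -m pendant '[[[1,0,0,-0.1,0],[1,0,0,-0.2,0],[1,0,0,-0.3,0],[1,0,0,-0.4,0],[1,0,0,-0.5,0],[1,0,0,-0.6,0],[1,0,0,-0.6,0]]]';  python3 -c "
from h import *
o2=robot.get_obs()
print(np.linalg.norm(np.array(o2['tcp_pos'])[:2]-[.5298,-.0462]),o2['ft_force'])"
```

```text
time_s: 7.6
tcp_pos: [0.4003, -0.225, 0.1169]
eef_rot: [[0.008, -0.808, 0.589], [0.011, 0.59, 0.808], [-1.0, -0.0, 0.013]]
ft_force: [15.5, 24.9, 6.1]
finger_gap: 0.0144
0.22081760231543338 [15.45937745 24.92882133  6.05602197]
```

```bash
python3 -m pendant '[[[1,0,0,0.3,0],[1,0,0,0.6,0],[2.5,0,0,0.6,0],[4,0,0,0.6,0],[5,0,0,0.6,0],[5,0,0,0.6,0],[5,0,0,0.6,0],[5,-3,0,0.6,0],[5,-7,0,0.6,0],[5,-11,0,0.6,0],[5,-15,0,0.6,0],[5,-18,0,0.6,0]]]'; python3 -m pendant '[[[5,0,-3,-8,0],[5,0,-7.4,-19,0],[5,0,-7.4,-19,0],[5,0,-7.4,-19,0],[5,0,-7.4,-19,0],[5,0,-7.4,-19,0],[5,0,-7.4,-19,0]]]'; python3 -c "
from h import *
snap('top','t2',(180,90,440,290),3)"
```

```text
time_s: 8.8
tcp_pos: [0.4003, -0.2257, 0.299]
eef_rot: [[0.003, -0.811, 0.585], [-0.002, 0.585, 0.811], [-1.0, -0.003, 0.0]]
ft_force: [-0.4, -0.9, -0.8]
finger_gap: 0.0499
time_s: 9.5
tcp_pos: [0.3489, -0.4219, 0.2961]
eef_rot: [[-0.0, -0.811, 0.585], [0.001, 0.585, 0.811], [-1.0, 0.001, 0.001]]
ft_force: [0.2, -0.3, 0.0]
finger_gap: 0.0497
```

View pics/t2.png

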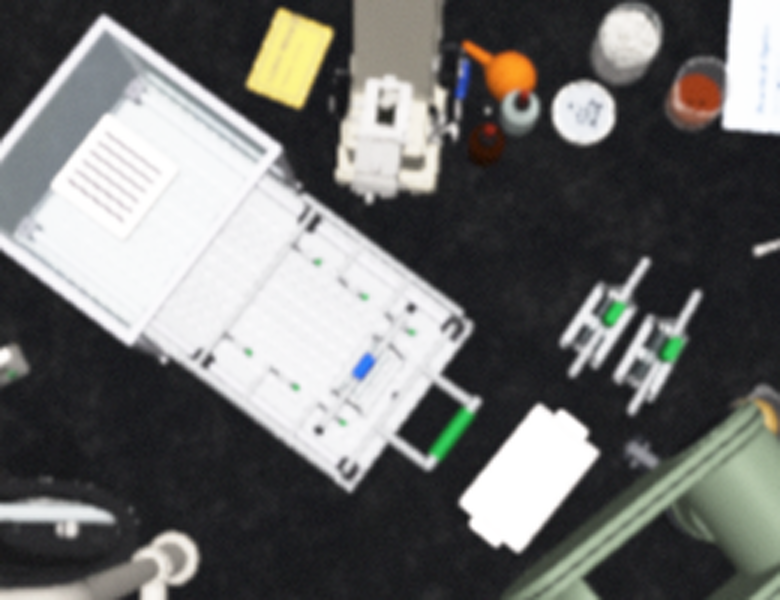

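Run:
```python
from h import *
np.set_printoptions(precision=4,suppress=True)
A=lambda u,v,z:p2w('top',180+u/3,90+v/3,z)[:2]
ang=lambda d:np.degrees(np.arctan2(d[1],d[0]))
print('handle',A(453,433,.141),'blue',A(364,366,.181))
p,q=A(411,308,.134),A(319,430,.134);print('bar',(p+q)/2,ang(q-p),np.linalg.norm(q-p))
m={}
for k,(a,b) in {1:((411,330),(342,422)),2:((364,296),(295,386)),3:((318,261),(249,351))}.items():
    p,q=A(*a,.15),A(*b,.15);m[k]=(p+q)/2;print('beads',k,m[k],ang(q-p),np.linalg.norm(p-q))
print(m[1]-m[2],m[2]-m[3],ang(m[3]-m[1]))
for g,e,f in (((615,312),(645,262),(575,372)),((673,348),(697,295),(634,409))):
    p,q=A(*e,.099),A(*f,.099);print('rack',A(*g,.146),(p+q)/2,ang(q-p),np.linalg.norm(p-q))
c=[A(*x,.009) for x in((540,405),(598,453),(521,552),(460,503))];print('wtray',sum(c)/4,ang(c[3]-c[0]),ang(c[2]-c[1]))
```

```text
handle [ 0.3994 -0.226 ] blue [ 0.4659 -0.1324]
bar [ 0.4661 -0.132 ] 144.09239972981905 0.16224288464664532
beads 1 [ 0.4578 -0.1447] 144.20070517499107 0.12069770335748958
beads 2 [ 0.4939 -0.0946] 143.77616557240725 0.11926691031943128
beads 3 [ 0.5301 -0.0453] 143.9573833172182 0.11951795937274365
[-0.036  -0.0501] [-0.0362 -0.0493] 53.98878614852213
rack [ 0.5298 -0.3956] [ 0.5296 -0.3973] 148.06713826293128 0.14393615569479815
rack [ 0.4926 -0.457 ] [ 0.4922 -0.458 ] 151.34497697744445 0.14344243667244932
wtray [ 0.3514 -0.319 ] 141.40022683006404 142.51043943601024
```

```bash
python3 -c "
from h import *
go([.466,-.132,.250],54)"
```

```text
t 9.55 tcp [ 0.3492 -0.4216  0.2964] head 54.25 gap 0.0502 F [ 0.6  0.  -0.2] -> shift cm [ 4.66  7.43 30.32] turn 0.25
```

```bash
python3 -m pendant '[[[5,0,2,8,0.2],[5,0,7.4,30.3,0.2],[5,0,7.4,30.3,0.2],[5,0,7.4,30.3,0.2],[5,0,7.4,30.3,0.2],[5,2,7.4,30.3,0.2],[5,4.7,7.4,30.3,0.2],[5,4.7,7.4,30.3,0.2],[5,4.7,7.4,30.3,0.2],[5,4.7,7.4,30.3,0.2]]]'; python3 -c "
from h import *
go([.466,-.132,.145],54)"
```

```text
time_s: 10.55
tcp_pos: [0.4665, -0.1344, 0.2509]
eef_rot: [[0.002, -0.809, 0.588], [-0.001, 0.588, 0.809], [-1.0, -0.003, 0.0]]
ft_force: [-0.7, -1.0, 0.7]
finger_gap: 0.0501
t 10.55 tcp [ 0.4665 -0.1344  0.2509] head 53.97 gap 0.0501 F [-0.7 -1.   0.7] -> shift cm [10.58  0.21  0.16] turn -0.03
```

```bash
python3 -m pendant '[[[5,3,0.1,0.1,0],[5,6,0.1,0.1,0],[5,8,0.1,0.1,0],[5,9.5,0.1,0.1,0],[5,10.5,0.1,0.1,0],[5,10.5,0.1,0.1,0],[4,10.5,0.1,0.1,0],[3,10.5,0.1,0.1,0],[2,10.5,0.1,0.1,0],[1,10.5,0.1,0.1,0],[0.5,10.5,0.1,0.1,0],[0.5,10.5,0.1,0.1,0]]]'; python3 -m pendant '[[[0.5,0,0,0,0],[0.5,0,0,0,0],[0.5,-1,0,0,0],[0.5,-2,0,0,0],[0.5,-3,0,0,0],[0.5,-4,0,0,0],[0.5,-6,0,0,0],[0.5,-9,0,0,0],[0.5,-12,0,0,0],[0.5,-15,0,0,0],[0.5,-15,0,0,0]]]';python3 -c "
from h import *
go([.3515,-.319,.25],52)
snap('scene','s2',(200,80,480,280),2.8)"
```

```text
time_s: 11.75
tcp_pos: [0.4664, -0.1329, 0.1451]
eef_rot: [[0.001, -0.809, 0.588], [-0.001, 0.588, 0.809], [-1.0, -0.002, -0.0]]
ft_force: [-0.5, -1.8, 5.9]
finger_gap: 0.0133
time_s: 12.85
tcp_pos: [0.468, -0.133, 0.299]
eef_rot: [[0.01, -0.809, 0.588], [-0.003, 0.588, 0.809], [-1.0, -0.009, 0.003]]
ft_force: [0.2, 0.0, -3.4]
finger_gap: 0.0131
t 12.85 tcp [ 0.468 -0.133  0.299] head 54.0 gap 0.0131 F [ 0.2  0.  -3.4] -> shift cm [  4.84  -1.46 -21.92] turn 2.0
```

View pics/s2.png

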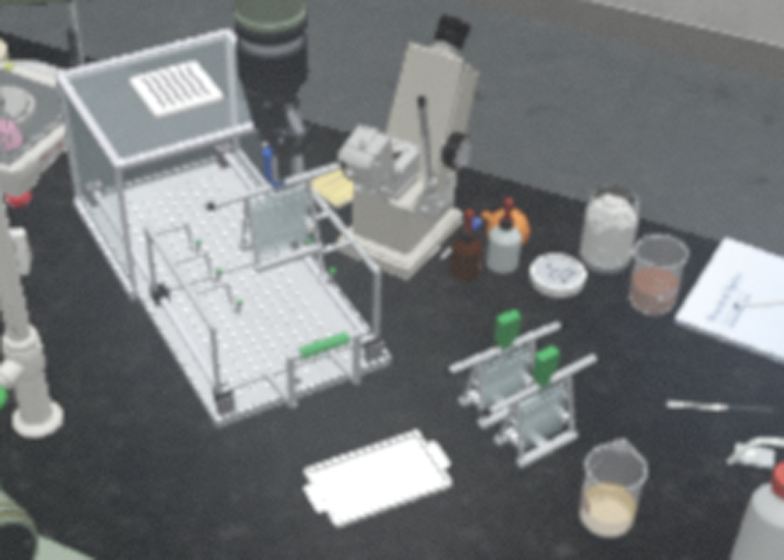

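```bash
python3 -m pendant '[[[0.5,0,-0.5,-2,0],[0.5,0,-1,-5,0],[0.5,0,-1.5,-8,2],[0.5,0,-1.5,-11,2],[0.5,0,-1.5,-14,2],[0.5,0,-1.5,-17,2],[0.5,0,-1.5,-19.5,2],[0.5,0,-1.5,-21,2],[0.5,0,-1.5,-21.8,2],[0.5,0,-1.5,-21.9,2],[0.5,0,-1.5,-21.9,2],[0.5,0,-1.5,-21.9,2]]]'; python3 -c "
from h import *
go([.3515,-.319,.125],52)"
```

```text
time_s: 14.1
tcp_pos: [0.3497, -0.3177, 0.294]
eef_rot: [[-0.0, -0.788, 0.615], [0.001, 0.615, 0.788], [-1.0, 0.001, 0.0]]
ft_force: [-0.1, 0.1, -3.0]
finger_gap: 0.0131
t 14.1 tcp [ 0.3497 -0.3177  0.294 ] head 52.04 gap 0.0131 F [-0.1  0.1 -3. ] -> shift cm [16.9  -0.24  0.  ] turn 0.04
```

```bash
python3 -m pendant '[[[0.5,2,-0.2,0,0],[0.5,5,-0.2,0,0],[0.5,8,-0.2,0,0],[0.5,11,-0.2,0,0],[0.5,13.5,-0.2,0,0],[0.5,15.5,-0.2,0,0],[0.5,16.5,-0.2,0,0],[0.5,16.9,-0.2,0,0],[0.5,16.9,-0.2,0,0],[0.5,17.2,-0.2,0,0],[0.5,17.4,-0.2,0,0],[0.5,17.4,-0.2,0,0]]]'; python3 -m pendant '[[[0.5,0.2,0,0,0],[0.5,0.4,0,0,0],[0.5,0.6,0,0,0],[0.5,0.6,0,0,0]]]'
```

```text
time_s: 15.3
tcp_pos: [0.351, -0.3197, 0.1206]
eef_rot: [[0.0, -0.788, 0.616], [-0.0, 0.616, 0.788], [-1.0, -0.001, -0.0]]
ft_force: [1.4, 0.3, -3.8]
finger_gap: 0.0131
time_s: 15.7
tcp_pos: [0.3507, -0.3195, 0.114]
eef_rot: [[-0.001, -0.788, 0.616], [0.0, 0.616, 0.788], [-1.0, 0.001, 0.0]]
ft_force: [-0.5, 1.2, -3.5]
finger_gap: 0.0131
```

```bash
python3 -m pendant '[[[0.5,0.1,0,0,0],[0.5,0.2,0,0,0],[0.5,0.3,0,0,0],[0.5,0.3,0,0,0]]]'
```

```text
time_s: 16.1
tcp_pos: [0.3511, -0.3196, 0.1135]
eef_rot: [[0.001, -0.788, 0.616], [-0.001, 0.616, 0.788], [-1.0, -0.001, 0.0]]
ft_force: [-2.8, 4.4, 13.7]
finger_gap: 0.0129
```

```bash
python3 -m pendant '[[[0.5,-0.2,0,0,0],[1.5,-0.2,0,0,0],[2,-0.2,0,0,0],[3,-0.2,0,0,0],[4,-0.2,0,0,0],[4.5,-0.2,0,0,0],[4.5,-0.2,0,0,0],[4.5,-3,0,0,0],[4.5,-6,0,0,0],[4.5,-10,0,0,0],[4.5,-14,0,0,0],[4.5,-16,0,0,0]]]';python3 -c "
from h import *
go([.5297,-.3965,.25],58.5)"
```

```text
time_s: 17.3
tcp_pos: [0.3518, -0.3205, 0.2749]
eef_rot: [[0.004, -0.788, 0.616], [-0.004, 0.616, 0.788], [-1.0, -0.006, -0.001]]
ft_force: [0.4, 0.3, 0.1]
finger_gap: 0.0448
t 17.3 tcp [ 0.3518 -0.3205  0.2749] head 51.99 gap 0.0448 F [0.4 0.3 0.1] -> shift cm [  2.6  -18.69   4.97] turn -6.51
```

```bash
cat >> h.py <<'E'
def blobs(n='top',z=.143,col='g',mn=12):
    im=optics.snapshot(n);hsv=cv2.cvtColor(im,cv2.COLOR_BGR2HSV)
    lo,hi=((50,120,70),(75,255,255)) if col=='g' else ((100,120,70),(125,255,255))
    m=cv2.inRange(hsv,lo,hi);k,_,st,c=cv2.connectedComponentsWithStats(m)
    for i in range(1,k):
        if st[i,4]>=mn: print(n,c[i].round(1),st[i,4],'w',p2w(n,*c[i],z)[:2].round(4))
    return im
E
python3 -c "
from h import *
blobs();blobs('scene',.13)"
```

```text
top [383.9 194. ] 31 w [ 0.53   -0.3924]
top [403.1 206.1] 39 w [ 0.4924 -0.4536]
top [330.1 234.1] 112 w [ 0.4001 -0.2231]
top [230.4 302.1] 193 w [0.1842 0.084 ]
```

```bash
python3 -m pendant '[[[4.5,0,-4,1,-3],[4.5,0,-8,2,-6.5],[4.5,0,-13,3.5,-6.5],[4.5,0,-18.7,5,-6.5],[4.5,0,-18.7,5,-6.5],[4.5,0,-18.7,5,-6.5],[4.5,2,-18.7,5,-6.5],[4.5,5,-18.7,5,-6.5],[4.5,7,-18.7,5,-6.5],[4.5,7,-18.7,5,-6.5],[4.5,7,-18.7,5,-6.5]]]';python3 -c "
from h import *
go([.5298,-.3958,.109],58.5)
snap('top','t3',(300,130,460,250),5)
snap('scene','s3',(290,140,450,260),5)"
```

```text
time_s: 18.5
tcp_pos: [0.5279, -0.3951, 0.2019]
eef_rot: [[-0.0, -0.852, 0.523], [0.0, 0.523, 0.852], [-1.0, 0.0, -0.0]]
ft_force: [0.8, 0.7, 0.9]
finger_gap: 0.0449
t 18.5 tcp [ 0.5279 -0.3951  0.2019] head 58.46 gap 0.0449 F [0.8 0.7 0.9] -> shift cm [ 9.29 -0.2   0.04] turn -0.04
```

View pics/s3.png

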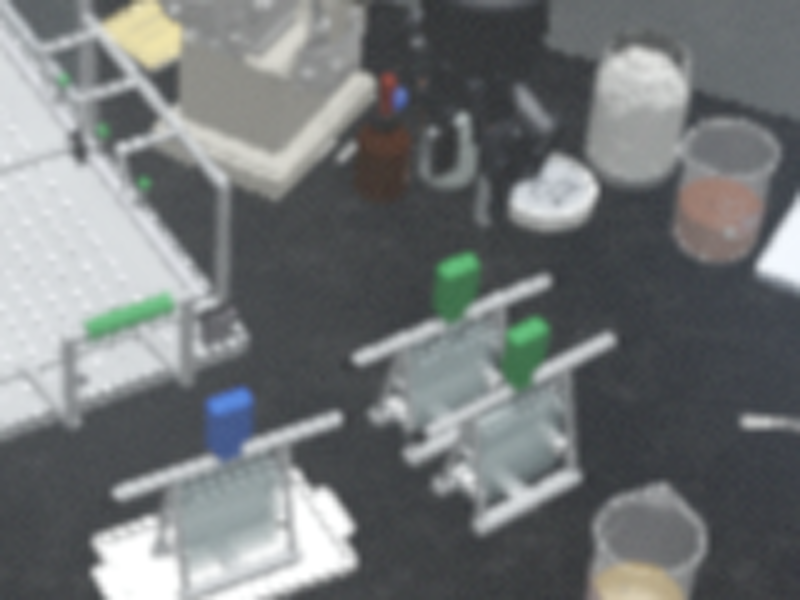

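```bash
python3 -m pendant '[[[4.5,2.5,-0.2,0,0],[4.5,5,-0.2,0,0],[4.5,7,-0.2,0,0],[4.5,8.5,-0.2,0,0],[4.5,9.2,-0.2,0,0],[4.5,9.2,-0.2,0,0],[3.5,9.2,-0.2,0,0],[2.8,9.2,-0.2,0,0],[2.2,9.2,-0.2,0,0],[1.7,9.2,-0.2,0,0],[0.5,9.2,-0.2,0,0],[0.5,9.2,-0.2,0,0]]]'; python3 -m pendant '[[[0.5,0,0,0,0],[0.5,0,0,0,0],[0.5,-1,0,0,0],[0.5,-3,0,0,0],[0.5,-6,0,0,0],[0.5,-10,0,0,0],[0.5,-14,0,0,0],[0.5,-18,0,0,0],[0.5,-19,0,0,0],[0.5,-19,0,0,0]]]';python3 -c "
from h import *
go([.5389,-.0317,.30],54)
blobs()"
```

```text
time_s: 19.8
tcp_pos: [0.5311, -0.3968, 0.11]
eef_rot: [[0.001, -0.853, 0.523], [-0.001, 0.523, 0.853], [-1.0, -0.002, -0.0]]
ft_force: [0.8, -1.0, 3.8]
finger_gap: 0.0132
time_s: 20.8
tcp_pos: [0.5308, -0.3965, 0.3]
eef_rot: [[0.001, -0.853, 0.523], [-0.001, 0.523, 0.853], [-1.0, -0.002, -0.0]]
ft_force: [-0.4, -0.4, -4.0]
finger_gap: 0.0135
t 20.8 tcp [ 0.5308 -0.3965  0.3   ] head 58.5 gap 0.0135 F [-0.4 -0.4 -4. ] -> shift cm [-0.04 18.38 31.52] turn 4.5
top [403.1 206.1] 39 w [ 0.4924 -0.4536]
top [330.1 234.1] 112 w [ 0.4001 -0.2231]
top [225.6 299.4] 42 w [0.1922 0.099 ]
```

```bash
python3 -m pendant '[[[0.5,-1,1,1,1],[0.5,-1,2,3.5,2],[0.5,-1,3.7,6.3,4.5],[0.5,-1,5.5,9.4,4.5],[0.5,-1,7.3,12.5,4.5],[0.5,-1,9.1,15.6,4.5],[0.5,-1,10.9,18.7,4.5],[0.5,-1,12.7,21.8,4.5],[0.5,-1,14.5,24.9,4.5],[0.5,-1,16.3,28,4.5],[0.5,-1,17.6,30.2,4.5],[0.5,-1,18.1,31.1,4.5]]]'; python3 -m pendant '[[[0.5,0,0.2,0.3,0],[0.5,0,0.2,0.3,0],[0.5,0,0.2,0.3,0]]]';python3 -c "
from h import *
go([.5389,-.0317,.165],54)
snap('scene','s4',(240,60,400,180),5)"
```

```text
time_s: 22.05
tcp_pos: [0.5374, -0.0343, 0.306]
eef_rot: [[-0.007, -0.81, 0.586], [0.001, 0.586, 0.81], [-1.0, 0.006, -0.003]]
ft_force: [-0.2, -0.7, -4.2]
finger_gap: 0.0133
time_s: 22.35
tcp_pos: [0.5389, -0.0342, 0.3086]
eef_rot: [[-0.001, -0.808, 0.589], [-0.001, 0.589, 0.808], [-1.0, 0.001, -0.001]]
ft_force: [-0.6, 0.1, -3.6]
finger_gap: 0.0135
t 22.35 tcp [ 0.5389 -0.0342  0.3086] head 53.93 gap 0.0135 F [-0.6  0.1 -3.6] -> shift cm [14.36  0.14  0.22] turn -0.07
```

View pics/s4.png

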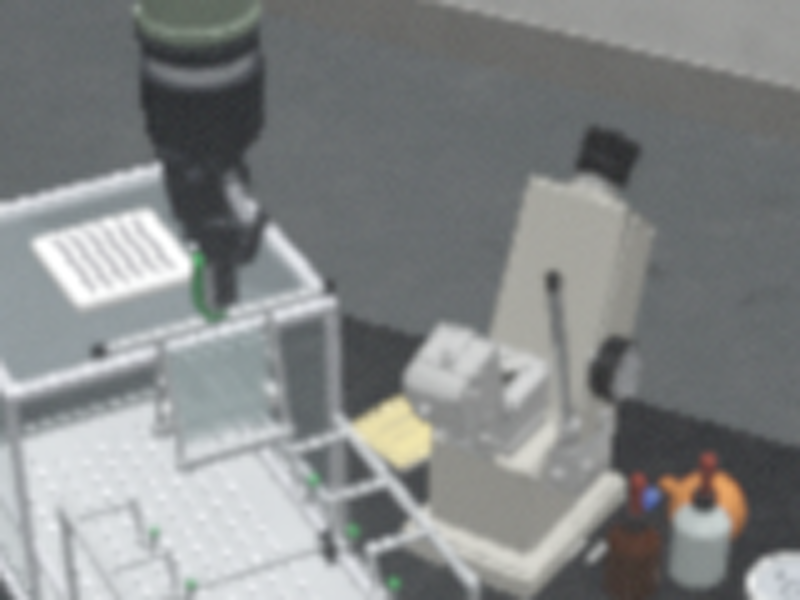

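```bash
python3 -c "
from h import *
p,q=[p2w('scene',240+u/5,60+v/5,.2936) for u,v in((98,350),(330,287))]
d=p-q;print((p+q)/2,np.linalg.norm(d),np.degrees(np.arctan2(d[1],d[0])))
p,q=[p2w('scene',240+u/5,60+v/5,.15) for u,v in((153,536),(313,480))]
d=p-q;print((p+q)/2,np.linalg.norm(d),np.degrees(np.arctan2(d[1],d[0])))
"
```

```text
[ 0.53650885 -0.03750501  0.2936    ] 0.16387245856735438 142.8306461023361
[ 0.52226573 -0.05130449  0.15      ] 0.12293761591436941 146.67446740771157
```

```bash
python3 -m pendant '[[[0.5,2,0.1,0.1,0],[0.5,4.5,0.1,0.1,0],[0.5,7,0.1,0.1,0],[0.5,9.5,0.1,0.1,0],[0.5,11.5,0.1,0.1,0],[0.5,13,0.1,0.1,0],[0.5,14,0.1,0.1,0],[0.5,14.7,0.1,0.1,0],[0.5,15.2,0.1,0.1,0],[0.5,15.5,0.1,0.1,0],[0.5,15.5,0.1,0.1,0]]]'; python3 -m pendant '[[[0.5,0.2,0,0,0],[0.5,0.4,0,0,0],[0.5,0.5,0,0,0],[0.5,0.5,0,0,0]]]'
```

```text
time_s: 23.5
tcp_pos: [0.539, -0.0318, 0.1544]
eef_rot: [[0.0, -0.809, 0.588], [-0.0, 0.588, 0.809], [-1.0, -0.0, 0.0]]
ft_force: [-0.5, -0.2, -3.5]
finger_gap: 0.0133
time_s: 23.9
tcp_pos: [0.5388, -0.0317, 0.1492]
eef_rot: [[-0.0, -0.809, 0.588], [-0.0, 0.588, 0.809], [-1.0, 0.0, -0.0]]
ft_force: [-0.5, 0.1, -3.5]
finger_gap: 0.0131
```

```bash
python3 -m pendant '[[[0.5,0.1,0,0,0],[0.5,0.2,0,0,0],[0.5,0.3,0,0,0],[0.5,0.4,0,0,0],[0.5,0.4,0,0,0]]]';python3 -m pendant '[[[0.5,0.1,0,0,0],[0.5,0.1,0,0,0]]]'
```

```text
time_s: 24.4
tcp_pos: [0.5389, -0.0317, 0.1452]
eef_rot: [[-0.0, -0.809, 0.588], [-0.0, 0.588, 0.809], [-1.0, 0.0, -0.0]]
ft_force: [0.5, 0.1, -3.3]
finger_gap: 0.0136
time_s: 24.6
tcp_pos: [0.539, -0.0317, 0.1448]
eef_rot: [[0.001, -0.809, 0.588], [-0.0, 0.588, 0.809], [-1.0, -0.001, 0.0]]
ft_force: [-1.5, 0.4, 0.9]
finger_gap: 0.0134
```

Contact at exactly seat height. A hair more, then release and rise.

```bash
python3 -m pendant '[[[0.5,0.05,0,0,0],[1.4,0.05,0,0,0],[2,0,0,0,0],[3,0,0,0,0],[3.5,0,0,0,0],[3.5,0,0,0,0],[3.5,-2,0,0,0],[3.5,-5,0,0,0],[3.5,-9,0,0,0],[3.5,-13,0,0,0],[3.5,-15.5,0,0,0],[3.5,-15.5,0,0,0]]]';python3 -c "
from h import *
go([.4923,-.4565,.25],61)
blobs()"
```

```text
time_s: 25.8
tcp_pos: [0.5408, -0.0318, 0.3035]
eef_rot: [[0.009, -0.809, 0.588], [-0.001, 0.588, 0.809], [-1.0, -0.008, 0.005]]
ft_force: [0.4, 0.5, -1.4]
finger_gap: 0.0351
t 25.8 tcp [ 0.5408 -0.0318  0.3035] head 53.99 gap 0.0351 F [ 0.4  0.5 -1.4] -> shift cm [  5.34 -21.   -37.23] turn -7.01
top [386.5 202.2] 31 w [ 0.504 -0.401]
top [330.1 234.1] 112 w [ 0.4001 -0.2231]
```

```bash
python3 -m pendant '[[[4.5,0,-4,-8,-3],[4.5,0,-7,-14,-3],[4.5,0,-9,-18,-3],[4.5,0,-9,-18,-3],[4.5,0,-9,-18,-3],[4.5,0,-9,-18,-3]]]'; python3 -c "
from h import *
blobs()
snap('top','t4',(180,120,430,300),3.2)"
```

```text
time_s: 26.45
tcp_pos: [0.505, -0.2308, 0.2973]
eef_rot: [[-0.003, -0.837, 0.547], [0.002, 0.547, 0.837], [-1.0, 0.004, 0.0]]
ft_force: [0.4, 0.4, 0.6]
finger_gap: 0.0449
top [269.3 188.8] 29 w [ 0.5406 -0.0278]
top [386.5 202.2] 32 w [ 0.504  -0.4008]
top [330.  234.2] 113 w [ 0.3998 -0.2227]
top [230.4 302.1] 191 w [0.1842 0.084 ]
```

View pics/t4.png

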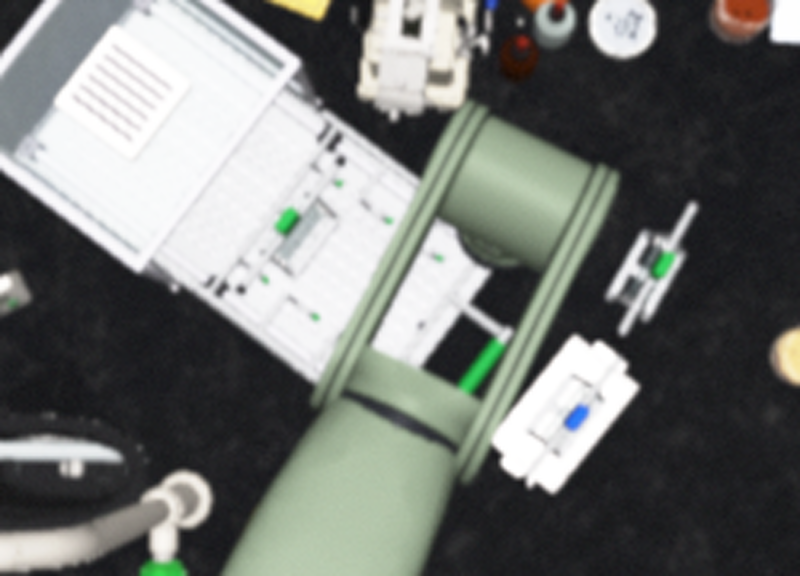

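```bash
python3 -c "
from h import *
A=lambda u,v,z:p2w('top',180+u/3.2,120+v/3.2,z)[:2]
p,q=A(693,207,.099),A(625,332,.099);d=q-p;print((p+q)/2,np.degrees(np.arctan2(d[1],d[0])),np.linalg.norm(d),A(663,264,.146))
p,q=A(341,160,.134),A(241,287,.134);d=q-p;print('A',(p+q)/2,np.degrees(np.arctan2(d[1],d[0])),np.linalg.norm(d))
go([.5035,-.403,.21],61)"
```

```text
[ 0.50160413 -0.40595525] 151.87522991398254 0.146841052905037 [ 0.50286757 -0.40259373]
A [ 0.53867566 -0.0322388 ] 143.25055508370681 0.16155055719383785
t 26.55 tcp [ 0.5056 -0.2291  0.2982] head 57.02 gap 0.0449 F [ 0.3  0.3 -0.2] -> shift cm [  8.79  -9.3  -14.71] turn -3.98
```

```bash
python3 -m pendant '[[[4.5,0,-3,-5,-4.5],[4.5,0,-6,-10,-4.5],[4.5,3,-9.3,-14.8,-4.5],[4.5,6,-9.3,-14.8,-4.5],[4.5,8.5,-9.3,-14.8,-4.5],[4.5,8.5,-9.3,-14.8,-4.5],[4.5,8.5,-9.3,-14.8,-4.5],[4.5,8.5,-9.3,-14.8,-4.5]]]'; python3 -c "
from h import *
go([.5028,-.4040,.110],61.5)
snap('scene','s5',(290,140,450,260),5)"
```

```text
time_s: 27.35
tcp_pos: [0.5047, -0.4042, 0.2167]
eef_rot: [[0.003, -0.88, 0.475], [-0.002, 0.475, 0.88], [-1.0, -0.004, -0.001]]
ft_force: [-0.3, -0.2, 0.0]
finger_gap: 0.0452
t 27.35 tcp [ 0.5047 -0.4042  0.2167] head 61.61 gap 0.0452 F [-0.3 -0.2  0. ] -> shift cm [10.67  0.22 -0.06] turn 0.11
```

View pics/s5.png

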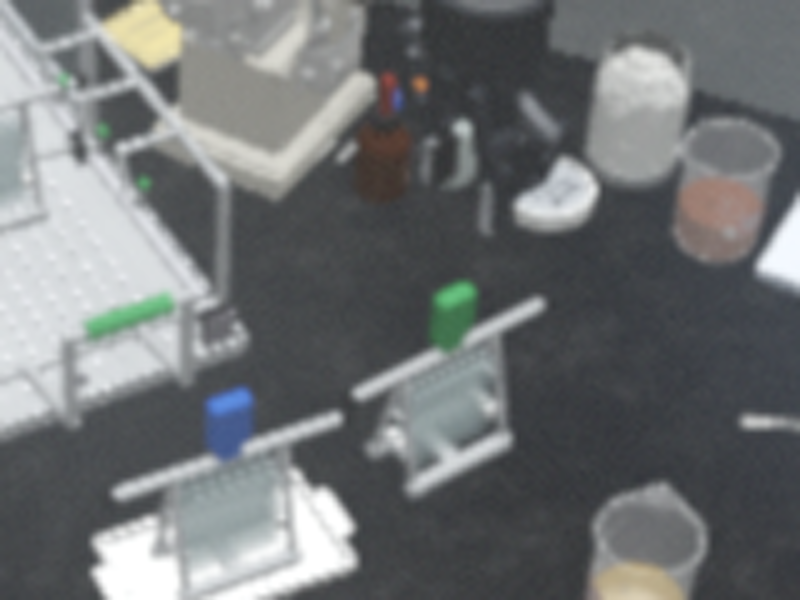

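```bash
python3 -c "
from h import *
a=p2w('scene',290+458/5,140+287/5,.128);b=p2w('scene',290+454/5,140+316/5,.128);print(a,b,b-a+[.531,-.3967,0])"
python3 -m pendant '[[[4.5,2.5,0.1,0,0],[4.5,5,0.1,0,0],[4.5,7.5,0.1,0,0],[4.5,9.5,0.1,0,0],[4.5,10.6,0.1,0,0],[4.5,10.6,0.1,0,0],[3.5,10.6,0.1,0,0],[2.8,10.6,0.1,0,0],[2.2,10.6,0.1,0,0],[1.7,10.6,0.1,0,0],[0.5,10.6,0.1,0,0],[0.5,10.6,0.1,0,0]]]'
```

```text
[ 0.52411674 -0.401757    0.128     ] [ 0.49773682 -0.40959102  0.128     ] [ 0.50462008 -0.40453402  0.        ]
time_s: 28.6
tcp_pos: [0.5027, -0.4045, 0.1091]
eef_rot: [[0.001, -0.879, 0.477], [-0.0, 0.477, 0.879], [-1.0, -0.001, 0.0]]
ft_force: [0.2, 1.8, 4.0]
finger_gap: 0.0133
```

```bash
python3 -m pendant '[[[0.5,0,0,0,0],[0.5,-1,0,0,0],[0.5,-3,0,0,0],[0.5,-6,0,0,0],[0.5,-10,0,0,0],[0.5,-14,0,0,0],[0.5,-18,0,0,0],[0.5,-20,0,0,0],[0.5,-20,0,0,0]]]';python3 -c "
from h import *
go([.466,-.132,.31],54)"
```

```text
time_s: 29.5
tcp_pos: [0.503, -0.4054, 0.3117]
eef_rot: [[0.005, -0.879, 0.477], [-0.005, 0.477, 0.879], [-1.0, -0.006, -0.002]]
ft_force: [-0.3, -0.3, -3.3]
finger_gap: 0.0129
t 29.5 tcp [ 0.503  -0.4054  0.3117] head 61.48 gap 0.0129 F [-0.3 -0.3 -3.3] -> shift cm [ 0.03 16.3  22.26] turn 7.48
```

```bash
python3 -m pendant '[[[0.5,0,0.7,1,1],[0.5,0,2.2,3,2],[0.5,0,4,5.5,4],[0.5,0,5.8,8,6],[0.5,0,7.7,10.5,7.5],[0.5,0,9.5,13,7.5],[0.5,0,11.4,15.5,7.5],[0.5,0,13.2,18,7.5],[0.5,0,14.7,20,7.5],[0.5,0,15.7,21.4,7.5],[0.5,0,16.2,22.1,7.5],[0.5,0,16.2,22.1,7.5]]]'; python3 -m pendant '[[[0.5,0,0,0,0],[0.5,0,0,0,0]]]';python3 -c "
from h import *
go([.466,-.132,.154],54)"
```

```text
time_s: 30.7
tcp_pos: [0.4647, -0.1322, 0.307]
eef_rot: [[-0.003, -0.81, 0.587], [0.0, 0.587, 0.81], [-1.0, 0.002, -0.001]]
ft_force: [0.7, -0.4, -4.0]
finger_gap: 0.0134
time_s: 30.9
tcp_pos: [0.4655, -0.1338, 0.3078]
eef_rot: [[-0.001, -0.808, 0.589], [-0.0, 0.589, 0.808], [-1.0, 0.0, -0.001]]
ft_force: [-0.4, -0.2, -3.9]
finger_gap: 0.0133
t 30.9 tcp [ 0.4655 -0.1338  0.3078] head 53.94 gap 0.0133 F [-0.4 -0.2 -3.9] -> shift cm [15.38  0.06  0.19] turn -0.06
```

```bash
python3 -m pendant '[[[0.5,2,0.1,0.2,0],[0.5,4.5,0.1,0.2,0],[0.5,7,0.1,0.2,0],[0.5,9.5,0.1,0.2,0],[0.5,11.5,0.1,0.2,0],[0.5,13,0.1,0.2,0],[0.5,14,0.1,0.2,0],[0.5,14.7,0.1,0.2,0],[0.5,15.2,0.1,0.2,0],[0.5,15.4,0.1,0.2,0],[0.5,15.4,0.1,0.2,0]]]'; python3 -m pendant '[[[0.5,0.2,0,0,0],[0.5,0.4,0,0,0],[0.5,0.6,0,0,0],[0.5,0.7,0,0,0],[0.5,0.8,0,0,0],[0.5,0.8,0,0,0]]]'
```

```text
time_s: 32.0
tcp_pos: [0.466, -0.1309, 0.1545]
eef_rot: [[0.001, -0.809, 0.588], [-0.0, 0.588, 0.809], [-1.0, -0.001, 0.0]]
ft_force: [-0.0, 0.3, -2.9]
finger_gap: 0.0134
time_s: 32.6
tcp_pos: [0.4658, -0.1308, 0.1462]
eef_rot: [[-0.0, -0.809, 0.588], [-0.0, 0.588, 0.809], [-1.0, 0.0, -0.0]]
ft_force: [0.0, 0.1, -3.6]
finger_gap: 0.0133
```

```bash
python3 -m pendant '[[[0.5,0.1,0,0,0],[0.5,0.2,0,0,0],[0.5,0.25,0,0,0],[0.5,0.25,0,0,0]]]'
```

```text
time_s: 33.0
tcp_pos: [0.4659, -0.1308, 0.144]
eef_rot: [[0.0, -0.809, 0.588], [-0.0, 0.588, 0.809], [-1.0, -0.0, 0.0]]
ft_force: [1.1, 0.3, -2.8]
finger_gap: 0.0135
```

```bash
python3 -m pendant '[[[0.5,0.1,0,0,0],[0.5,0.1,0,0,0]]]'; python3 -m pendant '[[[0.5,0.05,0,0,0],[1.4,0.05,0,0,0],[2,0,0,0,0],[3,0,0,0,0],[3.5,0,0,0,0],[3.5,0,0,0,0],[3.5,-2,0,0,0],[3.5,-5,0,0,0],[3.5,-9,0,0,0],[3.5,-13,0,0,0],[3.5,-15.5,0,0,0],[3.5,-15.5,0,0,0]]]'; python3 -m pendant '[[[5,0,-3,-8,0],[5,0,-9,-26,0],[5,0,-9,-26,0],[5,0,-9,-26,0],[5,0,-9,-26,0],[5,0,-9,-26,0],[5,0,-9,-26,0],[5,0,-9,-26,0],[5,0,-9,-26,0]]]';python3 -c "
from h import *
blobs()
snap('top','t5',(180,120,430,300),3.2);snap('scene','s6',(220,80,460,260),3.3)
go([.3965,-.2305,.29],54)"
```

```text
time_s: 33.2
tcp_pos: [0.466, -0.1308, 0.1437]
eef_rot: [[0.001, -0.809, 0.588], [-0.0, 0.588, 0.809], [-1.0, -0.001, 0.0]]
ft_force: [-1.6, 1.6, 4.4]
finger_gap: 0.0135
time_s: 34.4
tcp_pos: [0.4677, -0.1313, 0.3017]
eef_rot: [[0.008, -0.809, 0.588], [-0.003, 0.588, 0.809], [-1.0, -0.008, 0.003]]
ft_force: [0.3, 0.0, -0.9]
finger_gap: 0.0347
time_s: 35.3
tcp_pos: [0.3859, -0.3928, 0.2972]
eef_rot: [[-0.001, -0.809, 0.587], [0.001, 0.587, 0.809], [-1.0, 0.001, 0.001]]
ft_force: [-0.2, 0.3, -0.9]
finger_gap: 0.05
top [269.3 188.8] 29 w [ 0.5406 -0.0278]
top [300.9 212. ] 25 w [ 0.4685 -0.1296]
top [330.1 234.1] 112 w [ 0.4001 -0.2231]
top [230.4 302.1] 194 w [0.1842 0.0841]
t 35.45 tcp [ 0.3862 -0.3929  0.2979] head 54.09 gap 0.0504 F [-0.6  0.1 -0. ] -> shift cm [ 0.79  8.69 13.75] turn 0.09
```

View pics/t5.png

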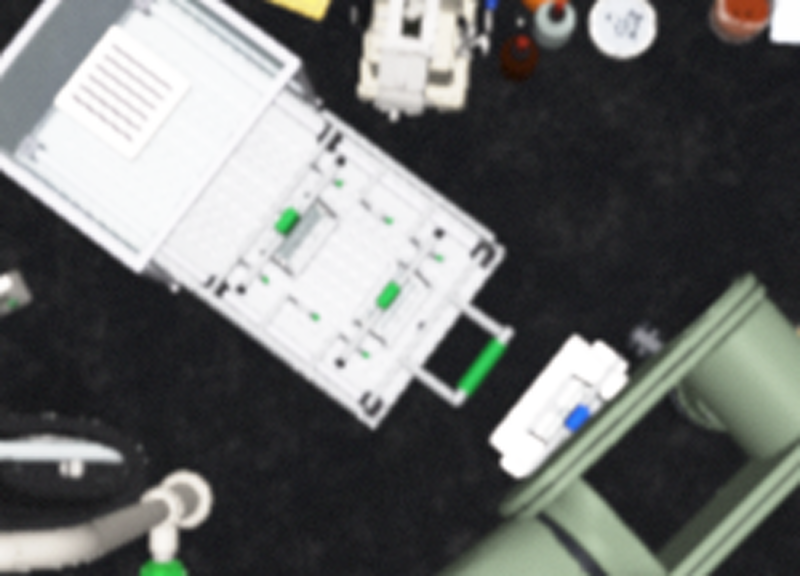

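View pics/s6.png

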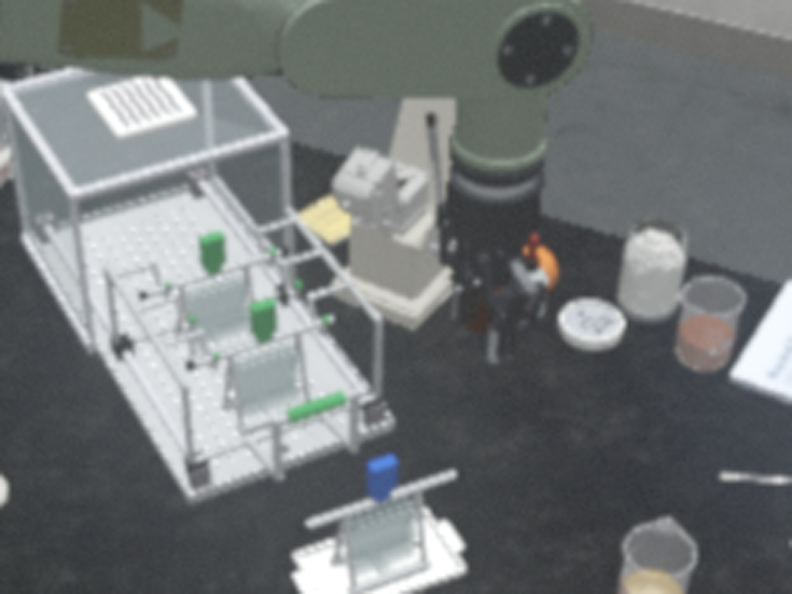

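```bash
python3 -m pendant '[[[5,0,4,6,0],[5,0,8.7,13.9,0],[5,0,8.7,13.9,0],[5,0,8.7,13.9,0],[5,0,8.7,13.9,0],[5,0,8.7,13.9,0],[5,0,8.7,13.9,0]]]';python3 -c "
from h import *
go([.4002,-.2253,.116],54)"
```

```text
time_s: 36.15
tcp_pos: [0.3973, -0.2315, 0.2978]
eef_rot: [[0.0, -0.808, 0.589], [-0.001, 0.589, 0.808], [-1.0, -0.0, -0.001]]
ft_force: [1.1, -0.2, 0.1]
finger_gap: 0.05
t 36.15 tcp [ 0.3973 -0.2315  0.2978] head 53.94 gap 0.05 F [ 1.1 -0.2  0.1] -> shift cm [18.18  0.14  0.68] turn -0.06
```

```bash
python3 -m pendant '[[[5,2,0.1,0.7,0],[5,5,0.1,0.7,0],[5,9,0.1,0.7,0],[5,12.5,0.1,0.7,0],[5,15,0.1,0.7,0],[5,17,0.1,0.7,0],[5,18.1,0.1,0.7,0],[5,18.1,0.1,0.7,0],[5,18.1,0.1,0.7,0]]]';python3 -m pendant '[[[4,0,0,0,0],[3,0,0,0,0],[2.4,0,0,0,0],[2,0,0,0,0],[1.8,0,0,0,0],[1.5,0,0,0,0],[1,0,0,0,0],[1,0,0,0,0]]]'
```

```text
time_s: 37.05
tcp_pos: [0.4009, -0.225, 0.1173]
eef_rot: [[0.001, -0.808, 0.589], [-0.001, 0.589, 0.808], [-1.0, -0.001, -0.0]]
ft_force: [0.0, -0.1, 0.9]
finger_gap: 0.0498
time_s: 37.85
tcp_pos: [0.4005, -0.2242, 0.1172]
eef_rot: [[0.0, -0.809, 0.588], [-0.0, 0.588, 0.809], [-1.0, -0.0, -0.0]]
ft_force: [-1.7, -0.1, 4.7]
finger_gap: 0.0137
```

```bash
python3 -m pendant '[[[1,0,0,0.1,0],[1,0,0,0.3,0],[1,0,0,0.6,0],[1,0,0,1.0,0],[1,0,0,1.5,0],[1,0,0,2,0],[1,0,0,2.5,0],[1,0,0,3,0],[1,0,0,3.5,0],[1,0,0,4,0],[1,0,0,4.5,0],[1,0,0,5,0]]]'; python3 -m pendant '[[[1,0,0,0.5,0],[1,0,0,1,0],[1,0,0,1.5,0],[1,0,0,2,0],[1,0,0,2.5,0],[1,0,0,3,0],[1,0,0,3.5,0],[1,0,0,4,0],[1,0,0,4.5,0],[1,0,0,5,0],[1,0,0,5.5,0],[1,0,0,6,0]]]'; python3 -m pendant '[[[1,0,0,0.5,0],[1,0,0,1,0],[1,0,0,1.5,0],[1,0,0,2,0],[1,0,0,2.5,0],[1,0,0,3,0],[1,0,0,3.5,0],[1,0,0,4,0],[1,0,0,4.5,0],[1,0,0,5,0],[1,0,0,5.5,0],[1,0,0,6,0]]]';python3 -c "
from h import *
go([.5298,-.0462,.117],54)"
```

```text
time_s: 39.05
tcp_pos: [0.4297, -0.1839, 0.1172]
eef_rot: [[-0.0, -0.809, 0.588], [-0.001, 0.588, 0.809], [-1.0, -0.0, -0.001]]
ft_force: [-1.6, -2.2, 5.6]
finger_gap: 0.0143
time_s: 40.25
tcp_pos: [0.4649, -0.1353, 0.1172]
eef_rot: [[-0.001, -0.809, 0.588], [-0.001, 0.588, 0.809], [-1.0, 0.0, -0.001]]
ft_force: [-2.8, -0.4, 7.1]
finger_gap: 0.0141
time_s: 41.45
tcp_pos: [0.5, -0.0867, 0.1172]
eef_rot: [[-0.001, -0.809, 0.588], [-0.001, 0.588, 0.809], [-1.0, 0.0, -0.001]]
ft_force: [-2.6, -0.8, 5.4]
finger_gap: 0.0141
t 41.45 tcp [ 0.5    -0.0867  0.1172] head 54.01 gap 0.0141 F [-2.6 -0.8  5.4] -> shift cm [ 0.01 -0.03  5.03] turn 0.01
```

```bash
python3 -m pendant '[[[1,0,0,0.5,0],[1,0,0,1,0],[1,0,0,1.5,0],[1,0,0,2,0],[1,0,0,2.4,0],[1,0,0,2.8,0],[1,0,0,3.1,0],[1,0,0,3.4,0],[1,0,0,3.6,0],[1,0,0,3.8,0],[1,0,0,3.9,0],[1,0,0,4,0]]]'; python3 -m pendant '[[[1,0,0,0.1,0],[1,0,0,0.2,0],[1,0,0,0.3,0],[1,0,0,0.4,0],[1,0,0,0.5,0],[1,0,0,0.6,0],[1,0,0,0.7,0],[1,0,0,0.8,0],[1,0,0,0.9,0],[1,0,0,1,0],[1,0,0,1,0],[1,0,0,1,0]]]'; python3 -m pendant '[[[1,0,0,0.05,0],[1,0,0,0.1,0],[1,0,0,0.15,0],[1,0,0,0.2,0],[1,0,0,0.2,0]]]'
```

```text
time_s: 42.65
tcp_pos: [0.5235, -0.0544, 0.1172]
eef_rot: [[-0.001, -0.809, 0.588], [-0.0, 0.588, 0.809], [-1.0, 0.0, -0.001]]
ft_force: [-3.1, -0.3, 5.4]
finger_gap: 0.0141
time_s: 43.85
tcp_pos: [0.5294, -0.0461, 0.1172]
eef_rot: [[-0.001, -0.809, 0.588], [-0.0, 0.588, 0.809], [-1.0, 0.0, -0.0]]
ft_force: [-2.5, -0.3, 5.9]
finger_gap: 0.0139
time_s: 44.35
tcp_pos: [0.5305, -0.0446, 0.1172]
eef_rot: [[-0.001, -0.809, 0.588], [-0.0, 0.588, 0.809], [-1.0, 0.0, -0.001]]
ft_force: [-2.6, -0.8, 5.6]
finger_gap: 0.0139
```

```bash
python3 -m pendant '[[[1,0,0,0.05,0],[1,0,0,0.1,0],[1,0,0,0.15,0],[1,0,0,0.2,0],[1,0,0,0.25,0],[1,0,0,0.3,0],[1,0,0,0.3,0]]]';python3 -m pendant '[[[1,0,0,0.05,0],[1,0,0,0.1,0],[1,0,0,0.1,0]]]'
```

```text
time_s: 45.05
tcp_pos: [0.532, -0.0425, 0.1172]
eef_rot: [[-0.001, -0.809, 0.588], [-0.001, 0.588, 0.809], [-1.0, 0.001, -0.001]]
ft_force: [-2.7, -0.8, 6.7]
finger_gap: 0.0144
time_s: 45.35
tcp_pos: [0.532, -0.0425, 0.1172]
eef_rot: [[-0.003, -0.809, 0.587], [-0.002, 0.587, 0.809], [-1.0, 0.001, -0.003]]
ft_force: [-4.7, -4.8, 6.8]
finger_gap: 0.0141
```

```bash
python3 -m pendant '[[[1,0,0,0.1,0],[1,0,0,0.2,0],[1,0,0,0.3,0],[1,0,0,0.3,0]]]';python3 -m pendant '[[[1,0,0,-0.1,0],[1,0,0,-0.25,0],[1.8,0,0,-0.25,0],[2.2,0,0,-0.25,0],[3,0,0,-0.25,0],[4.5,0,0,-0.25,0],[4.5,0,0,-0.25,0],[4.5,-2,0,-0.25,0],[4.5,-5,0,-0.25,0],[4.5,-9,0,-0.25,0],[4.5,-14,0,-0.25,0],[4.5,-18,0,-0.25,0]]]'; python3 -m pendant '[[[5,0,-3,-8,0],[5,0,-10,-38,0],[5,0,-10,-38,0],[5,0,-10,-38,0],[5,0,-10,-38,0],[5,0,-10,-38,0],[5,0,-10,-38,0],[5,0,-10,-38,0],[5,0,-10,-38,0],[5,0,-10,-38,0],[5,0,-10,-38,0]]]';python3 -c "
from h import *
blobs(); blobs('top',.15,'b')
snap('scene','s7',(180,60,460,260),2.8);snap('top','t7',(140,80,400,280),3)"
```

```text
time_s: 45.75
tcp_pos: [0.532, -0.0425, 0.1172]
eef_rot: [[-0.007, -0.81, 0.586], [-0.007, 0.586, 0.81], [-1.0, 0.001, -0.01]]
ft_force: [-10.0, -12.6, 10.8]
finger_gap: 0.0143
time_s: 46.95
tcp_pos: [0.5339, -0.0408, 0.2995]
eef_rot: [[0.002, -0.809, 0.588], [-0.0, 0.588, 0.809], [-1.0, -0.002, 0.001]]
ft_force: [0.7, 0.1, 0.0]
finger_gap: 0.0451
time_s: 48.05
tcp_pos: [0.3915, -0.4062, 0.2967]
eef_rot: [[0.0, -0.809, 0.587], [0.001, 0.587, 0.809], [-1.0, 0.0, 0.001]]
ft_force: [0.2, 0.7, -0.4]
finger_gap: 0.0501
top [273.8 191.8] 56 w [ 0.5314 -0.0422]
top [230.4 302.1] 192 w [0.1842 0.0839]
top [184.9  69. ] 770 w [0.9257 0.2546]
top [334.1 117.3] 39 w [ 0.7745 -0.2305]
top [359.8 249.8] 29 w [ 0.3523 -0.3166]
```

View pics/s7.png

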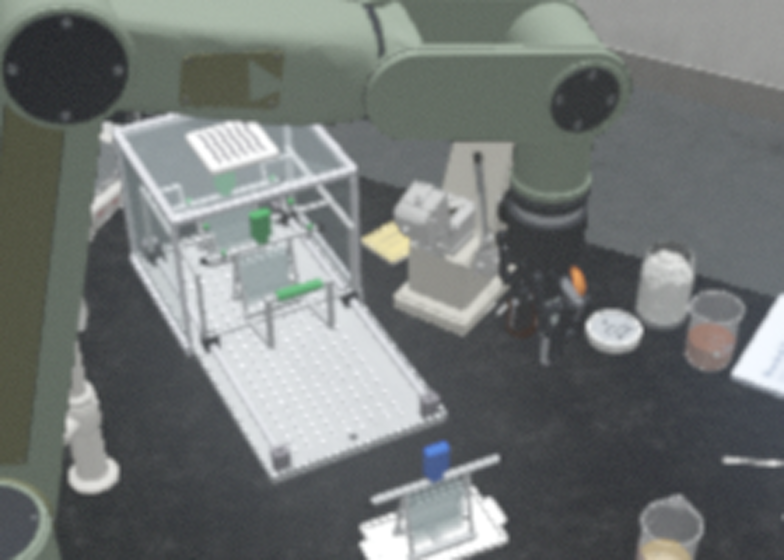

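View pics/t7.png

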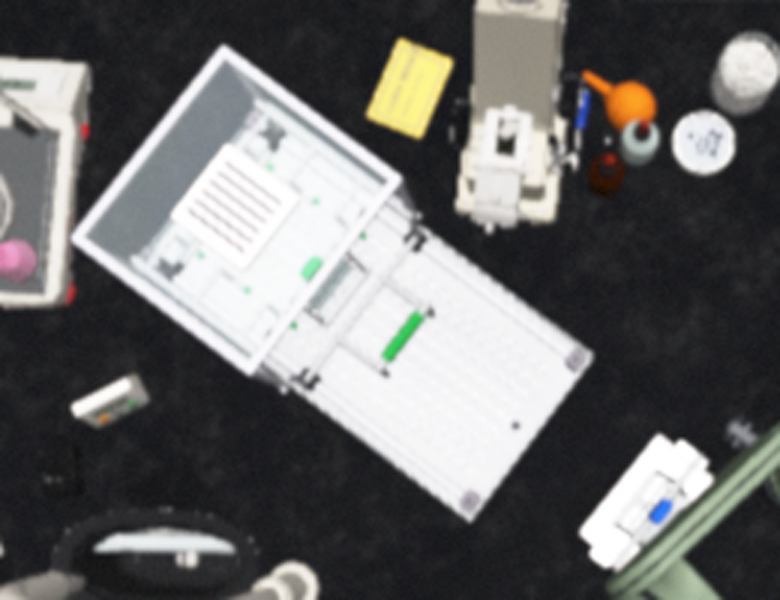

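```bash
python3 -c "
from h import *
for f in ('t0','t7'):
    im=cv2.imread(f'pics/raw_{f}.png');m=cv2.inRange(cv2.cvtColor(im,cv2.COLOR_BGR2HSV),(50,120,70),(75,255,255));m[:,:262]=0;m[:,288:]=0
    v,u=np.nonzero(m);print(f,u.mean(),v.mean(),len(u))"
```

```text
t0 273.719298245614 191.80701754385964 57
t7 273.7857142857143 191.76785714285714 56
```

```bash
python3 -c "
from rig import robot
print(robot.job_done())"
```

```text
the job is handed in; nothing more can be done
None
```

The changeover is done and handed in at about 48 s of simulated time. No verdict was reported.

- **Carriage out:** I pulled it by the green handle until the wrist force showed the outer stop (about 29 N).
- **Dry rack:** There was one, in hook pair 1. It now stands upright in the white tray.
- **Rinsed racks:** Two were on the bench; I saw no third in any picture. One hangs in pair 3 and the other in pair 1. The second rack got knocked aside during the run, so I measured its position again before picking it up. Each was let go only after the wrist force showed contact at seat height.
- **Carriage home:** I pushed it in slowly. It stopped with about 16 N of push and then I released it.

**Last checks:**
- The handle in the top picture is within 0.1 pixel of where it was at the start.
- The grip of the rack in pair 1 is clear under the hood, and the one in pair 3 shows faintly through it.
- The dry rack is upright, and the gripper is clear of everything.
- The bystanders in view look unmoved; I did not measure them.

**Small disagreement:** On the way out the arm measured 221 mm of travel, against 224 mm on the way back and 225 mm stated. I put this down to the handle shifting slightly in the grip, since contact force confirmed both stops.

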